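# Clamp the bearing housing and hold the grease coupler on its nipple

## Robot

A 6-joint arm with a two-finger parallel gripper is mounted at the origin on the work surface. World frame = base frame: x ahead of the robot, y to its left, z up, the work surface at z = 0. Lengths are in m, angles in rad, forces in N, time in s.
With the tool pointing down it reaches from about 0.275 to 0.75 m from the base axis. Payload 10.2 kg.
Tool frame: the origin (TCP) lies midway between the tips of the shut fingers; the grasp point (between the pads) lies 19 mm behind it (env.hold_point_z is the distance from the TCP to the grasp point, in m); z points along the fingers, y is the line along which they close (so a half turn about z gives the same grasp; the last joint's range is limited). The gripper opens to 85 mm and grips with 20 to 120 N. Pads are 22 mm wide; open, the fingers measure 114 mm over their backs; the gripper's body (76 mm by 85 mm) begins 54 mm behind the grasp point. The pads swing forward as they close: fully open they stand 13 mm farther back than shut.
Start: joints at [-1.532, 0.313, 1.498, -0, 1.331, -0.223], TCP at [0.136, -0.507, 0.193] pointing down, gripper open.
Joint ranges: [-2.94, 2.94], [-0.97, 2.17], [0.19, 2.56], [-1.23, 4.37], [0.02, 3.11], [-2.88, 2.88]. Speed limits (rad/s): [2.39, 2.39, 3.01, 3.14, 3.14, 3.14].

## Interface

Orientations are given as a unit quaternion [x, y, z, w].
In Python, from bench import env, kinematics, monitor, eyes, job gives the robot as it stands. The module is installed in compiled form; this text tells all that it offers. Calls block until the motion is done:
- env.reach(position, orientation): joint-space move of the TCP to a pose.
- env.movel(position, velocity=0.15, frame=None, guard=None): straight line of the TCP; frame=None keeps the orientation; velocity is the mean speed in m/s. With guard (N) it stops when the force on the tool has changed by that much, and returns True; else False.
- env.set_joints(angles): joint-space move.
- env.release() and env.close_gripper(effort=None): open the fingers fully, or close them until they stop; effort is the grip in N (None keeps the last).
- env.hold(seconds).
- kinematics.ik(position, orientation): joint angles nearest the present ones, or None.
- monitor.sense(): the state.
- eyes.grab_frame(name): name is "side" or "top" or "wrist"; returns a dict with "frame" (420x560x3 uint8, red, green, blue), "mtx" (3x3 intrinsics, pixels), "k1" (the pictures are not rectified: a ray, as slopes to the right and down, at radius r is drawn at 1 + k1 r^2 times it, then the intrinsics apply), "view" (4x4, takes a point from world to camera coordinates). Camera axes: x right, y down, z forward; pixel columns grow to the right and rows downward; lengths in m; the calibration is good to about 2 mm. A picture is of the moment at which its call begins. There is no depth.
A pose or a line that the arm cannot do raises env.MotionError and nothing moves.
- job.hand_in(): hands the job in; it is judged then, once.
The state is a dict: "clock": time; "joints": joint angles; "qvel": joint speeds; "joint_efforts": joint torques, N m; "position": TCP position; "ee_rot": TCP orientation; "contact_force": force on the tool from outside, world axes, zero at the start; "ft_torque": the same for the moment, N m; "finger_gap": opening from 0.0 (shut) to 1.0 (fully open); "gripper_force": force on a finger pad.
Only numpy, scipy, OpenCV 4.12 (cv2) and the standard library are available. Lean on these libraries where they do the work, as an engineer would, in place of code of your own. Each camera call takes 0.05 s, during which the arm holds its last target. There are 200 camera calls.

## Task

Crank the little bench vise shut until its sliding jaw bites firmly on the bearing housing, and leave it clamped. Then take the grease coupler out of its holder, line it up squarely with the housing's leaning grease nipple, press it on until it snaps over the ball, and push on against the spring inside until the coupler is nearly or fully home. Finish there, with the gripper still holding the coupler and still pressing; leave the other things on the bench where they are.

Things in the scene. Friction and masses are not known exactly. Their poses are not given: they have to be found in the camera images.
- vise: Low grey machine vise, bolted down; own x points roughly away from the robot. Origin: centre of the underside. Bed 100 mm (x) by 255 mm (y from -105 to +150), top at 25 mm. Fixed jaw at own y -89 to -65, then the housing, the sliding jaw, and a gear block (50 x 50 mm, centred at y +120, top at 65 mm). Jaw tops at about 66 mm
- vise_jaw: Sliding jaw, 90 mm wide (x), 26 mm thick, top 40 mm above the bed. Origin: on the bed at the foot of its clamping face, which looks to the vise's -y. Closing moves it to the vise's -y, 7.5 mm per rad of crank, until it pushes the housing against the fixed jaw. Firmly clamped means over 5 N
- crank (a joint): Crank angle in rad: 0 open, grows clockwise seen from above, which closes the jaw. Vertical axis at the vise's own (0, +120) mm. The jaw bites at about 1.5 rad; stop at 2.0. Stiff, stays where left: its knob takes about 4 N sideways, plus 1.3 N per 10 N of clamping, so turn it until the knob clearly resists with 7 to 10 N
- crank_knob (a point): Centre of the top of the crank's knob: an upright black round post, 16 mm across, 50 mm long, top 130 mm above the work surface, on a flat steel arm, 60 mm from the crank's axis. Seen from above at crank angle 0 the arm points 150 degrees counter-clockwise from the vise's own x, at 1.5 rad 64 degrees
- housing: Aluminium bearing housing, 70 (x) by 50 (y) by 55 mm tall, loose on the vise's bed between the jaws. Origin: centre of its underside. The grease nipple stands on its top
- nipple: Steel grease nipple fixed to the housing: a ball 16 mm across on a 9 mm neck over a brass foot 19 mm across. Origin: the ball's centre. Own z points outward along the nipple's axis, which leans 25 degrees (0.44 rad) from vertical toward the housing's +x, roughly away from the robot. The foot begins 26 mm below the ball's centre
- coupler: Hand grease coupler, mouth down in the holder: round steel mouth 34 mm across, 29 mm tall, a cone, then a dark square grip 24 x 24 mm (flats face own x and y) from 40 to 115 mm above the mouth; 220 g. Origin: centre of the mouth's face, own z from mouth to grip. Bore 24 mm across with three brass spring claws 5 mm inside. See coupler_grip for the snap
- coupler_grip (a point): On the coupler's axis 80 mm above the mouth, where to grip. Moving the mouth's face along the nipple's axis past the ball's centre: claws touch the ball about 2 mm BEFORE the centre, are widest 5 mm past it (push 5 to 10 N, then it pulls itself on), closed behind the ball at 12 mm; the plunger is touched at 10.5 mm, fully home at 19.5 mm past
- plunger (a joint): How far the spring plunger inside the coupler is pushed in, in m: 0 free, 0.009 fully home (solid stop). 3 N at the first touch, 12 N fully home. Well pressed is more than 0.005
- holder: Fixed round steel cup on a 66 mm square foot, 48 mm across and 34 mm tall, 40 mm bore, in which the coupler stands on a floor 6 mm above the work surface. Origin: centre of its underside
- tin: Bystander: a closed bare steel can, 52 mm across, 62 mm tall. Origin: one point on its underside
- lens: Bystander: a black round lens barrel, 42 mm across, 42 mm tall. Origin: one point on its underside
- thumbscrew: Bystander: a small steel thumbscrew standing on its 18 mm head, 34 mm tall. Origin: one point on its underside
- bracket: Bystander: a black L-shaped bracket, 50 x 40 mm foot, 62 mm tall. Origin: one point on its underside
- driver: Bystander: a screwdriver lying flat, 160 mm long. Origin: one point on it
- dish: Bystander: an empty open steel dish, 90 x 70 mm, 22 mm tall. Origin: one point on its underside
Not all that is in view belongs to the job. What is shaped like the coupler but blue or turquoise is not meant.

How it is judged:
On the way, in this order (a step that is already met when the one before it is completed fails the run):
1. the vise jaw bites on the housing while the coupler is still clear of the nipple (contact force between vise_jaw and housing above 5 N and distance between coupler and nipple above 0.06 m), for 0.3 s.
2. the coupler has snapped over the nipple's ball, squarely, the housing still clamped (z of nipple in the frame of coupler above 0.0105 m and angle between the z axis of coupler and the z axis of nipple, either way round below 0.15 rad and x of nipple in the frame of coupler between -0.003 and 0.003 m and y of nipple in the frame of coupler between -0.003 and 0.003 m and contact force between vise_jaw and housing above 5 N), for 0.1 s.
At the end, for the whole second after the job is handed in: The housing is still clamped (jaw force over 5 N); the coupler sits on the nipple within 3 mm of its axis and 0.15 rad of square, with its plunger pushed in more than 5 of its 9 mm and pressing on the nipple with more than 4 N; the fingers hold the coupler and it is at rest (value of joint plunger above 0.005 m and z of nipple in the frame of coupler above 0.0145 m and angle between the z axis of coupler and the z axis of nipple, either way round below 0.15 rad and x of nipple in the frame of coupler between -0.003 and 0.003 m and y of nipple in the frame of coupler between -0.003 and 0.003 m and contact force between nipple and coupler above 4 N and contact force between the fingers and coupler above 5 N and contact force between vise_jaw and housing above 5 N and linear speed of coupler below 0.02 m/s); the arm keeps its last pose, push and grip.
It fails at once if a bystander is pushed more than 40 mm (distance of any of tin, lens, thumbscrew, bracket, driver, dish from where it was at the start of the episode above 0.04 m).
It also fails if it takes over 51 s, if anything falls off the work surface, if the arm or the gripper's body presses on something with over 40 N, if the wrist force passes 120 N, or if a joint passes its speed limit or range.

## Working session

There is one attempt and no reset: what is moved stays moved. The work goes in short steps, each a Python script; the robot and the scene stay as the last script left them, time stands still between calls to the robot, and variables do not carry over. Pictures are saved under pics/ and viewed, at most 10 in all, crops included, and the job is handed in when it is done.

```bash
mkdir -p pics
python3 - <<'E'
from bench import env, kinematics, monitor, eyes, job
import cv2,numpy as np,pickle
for n in ("top","side"):
    d=eyes.grab_frame(n); cv2.imwrite(f"pics/{n}0.png",cv2.resize(d["frame"][:,:,::-1],None,fx=1.4,fy=1.4)); pickle.dump(d,open(f"{n}0.pkl","wb"))
    R=d["view"][:3,:3]; print(n,d["mtx"].tolist(),d["k1"],(-R.T@d["view"][:3,3]).round(3),R.round(2).tolist())
s=monitor.sense(); print(s["clock"],env.hold_point_z,s["ee_rot"])
E
```

```text
top [[412.13691160871616, 0.0, 276.72486665704406], [0.0, 412.13691160871616, 209.4255550141889], [0.0, 0.0, 1.0]] -0.10233943527761773 [0.473 0.033 0.995] [[-0.02, -1.0, 0.02], [-0.99, 0.01, -0.16], [0.16, -0.02, -0.99]]
side [[390.94121020760406, 0.0, 284.3964642606967], [0.0, 390.94121020760406, 209.33142000206522], [0.0, 0.0, 1.0]] -0.034132165068879915 [0.431 0.661 0.829] [[-0.97, -0.26, 0.0], [-0.2, 0.72, -0.67], [0.17, -0.65, -0.74]]
0.1 0.0187 [ 9.91447463e-01  1.30505208e-01  5.20998541e-05 -5.61387966e-04]
```

View pics/top0.png

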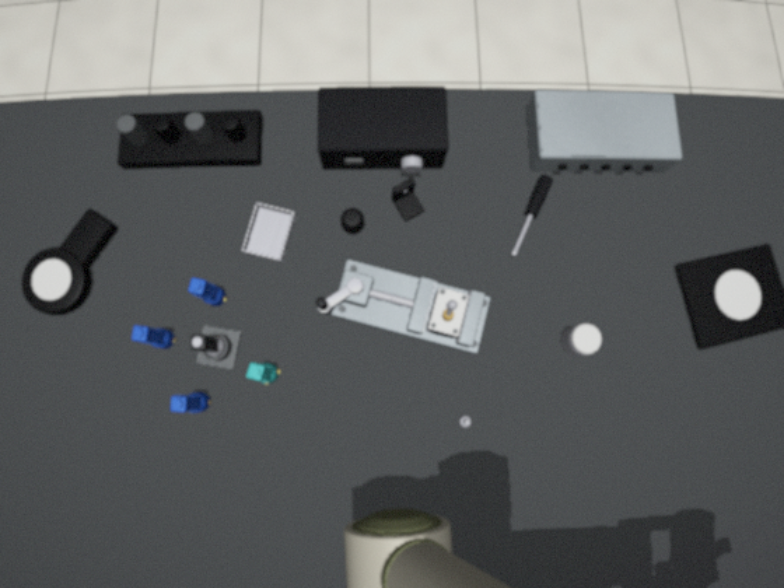

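View pics/side0.png

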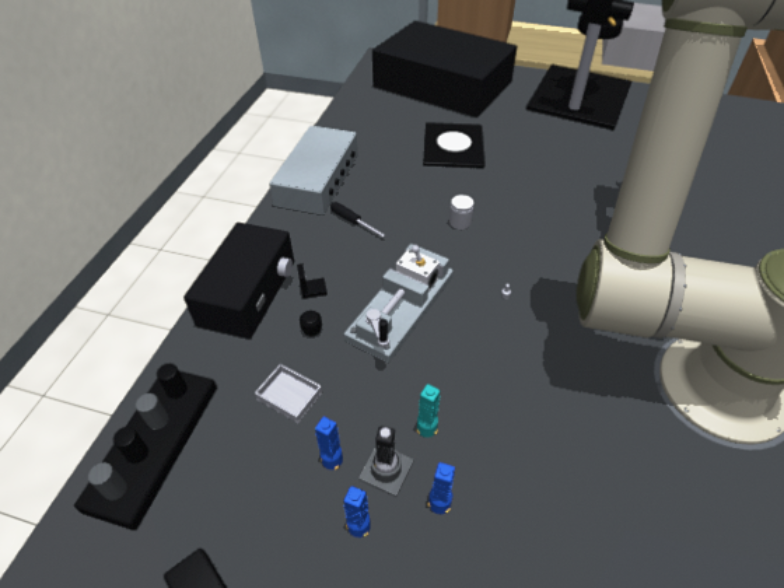

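The top picture shows the vise with the knob at (323,303), the nipple ball near (451,304) and the holder with the dark coupler at (212,345). All are display pixels, 1.4 × native. The candidates for the coupler are:
- dark at (205,342)
- blue at (207,291), (152,336) and (189,403)
- turquoise at (262,372)

I choose the dark one in the holder, and check it in a close crop.

```bash
cat > h.py <<'E'
import numpy as np,cv2,pickle
def load(n): return pickle.load(open(n+".pkl","rb"))
def ray(d,uv):
    K=d["mtx"];k=d["k1"];p=np.array([(uv[0]-K[0,2])/K[0,0],(uv[1]-K[1,2])/K[1,1]]);q=p.copy()
    for _ in range(20): q=p/(1+k*(q@q))
    R=d["view"][:3,:3];v=R.T@np.array([q[0],q[1],1]);return -R.T@d["view"][:3,3],v/np.linalg.norm(v)
def plane(d,uv,z):
    c,v=ray(d,uv);return c+v*(z-c[2])/v[2]
def tri(obs):
    A=np.zeros((3,3));b=np.zeros(3);L=[ray(*o) for o in obs]
    for c,v in L: M=np.eye(3)-np.outer(v,v);A+=M;b+=M@c
    X=np.linalg.solve(A,b);return X,[float(np.linalg.norm(np.cross(X-c,v))) for c,v in L]
def proj(d,X):
    c=d["view"][:3,:3]@np.asarray(X)+d["view"][:3,3];q=c[:2]/c[2];q=q*(1+d["k1"]*(q@q));return d["mtx"][:2,:2]@q+d["mtx"][:2,2]
E
python3 - <<'E'
from h import *
t=load("top0")["frame"][:,:,::-1];s=load("side0")["frame"][:,:,::-1]
def c(im,x,y,w=100,h=75): return cv2.resize(im[y:y+h,x:x+w],(400,300),interpolation=cv2.INTER_CUBIC)
cv2.imwrite("pics/m1.png",np.vstack([np.hstack([c(t,222,182,133,100),c(t,86,190,133,100)]),np.hstack([c(s,232,165,120,90),c(s,215,268,120,90)])]))
E
```

```text
(no output)
```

View pics/m1.png

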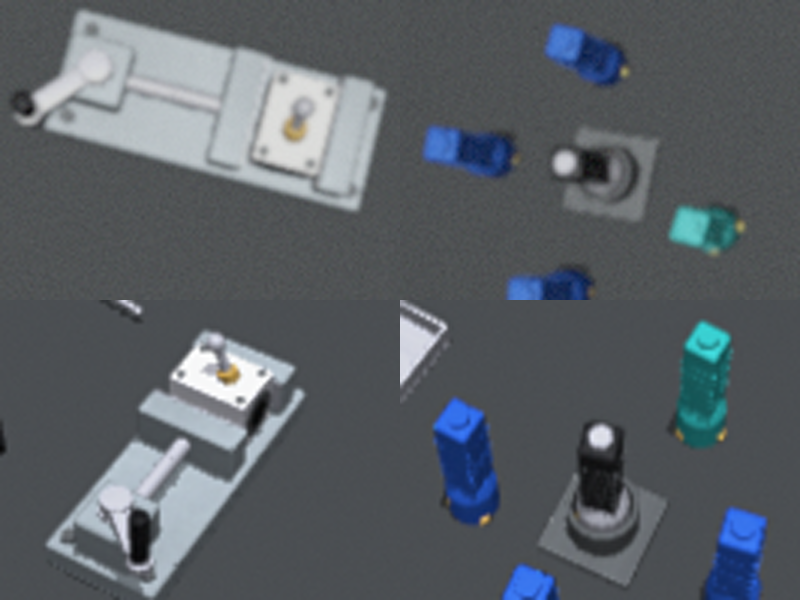

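The crops show the dark coupler in the holder: its light top is at (565,162) in the upper-right panel, with blue and turquoise decoys around it. So the choice holds. The knob top is at (22,102) and the ball at (303,105).

Run:
```python
from h import *
np.set_printoptions(precision=4,suppress=True)
T=load("top0");S=load("side0")
f=lambda x0,y0,s,px0,py0:(lambda u,v:(x0+(u-px0+.5)/s-.5,y0+(v-py0+.5)/s-.5))
tv=f(222,182,400/133,0,0);th=f(86,190,400/133,400,0);sv=f(232,165,400/120,0,300);sh=f(215,268,400/120,400,300)
bed=[plane(T,tv(*p),.025) for p in [(78,12),(385,90),(358,210),(47,128)]]
print("bed",np.array(bed)); print([np.linalg.norm(bed[i]-bed[(i+1)%4]) for i in range(4)])
print("knob",tri([(T,tv(22,102)),(S,sv(139,515))]),plane(T,tv(22,102),.13))
print("ball",tri([(T,tv(303,105)),(S,sv(215,343))]))
print("brassfoot",tri([(T,tv(294,130)),(S,sv(228,374))]))
foot=np.array([plane(T,th(*p),.004) for p in [(578,128),(658,140),(640,220),(564,208)]]);print("foot",foot,foot.mean(0),[np.linalg.norm(foot[i]-foot[(i+1)%4]) for i in range(4)])
sf=np.array([plane(S,sh(*p),.004) for p in [(597,462),(666,500),(627,586),(540,545)]]);print("footS",sf,sf.mean(0))
print("couplertop",tri([(T,th(565,162)),(S,sh(600,435))]))
hr=[plane(T,th(608,172),.034)];print("rim",hr)
for n,a,b in [("turq",(692,226),(708,342)),("blueN",(566,44),(461,420)),("blueL",(441,145),(530,585)),("blueB",(530,292),(742,524))]: print(n,tri([(T,th(*a)),(S,sh(*b))]))
```

```text
bed [[ 0.6866  0.0836  0.025 ]
 [ 0.6203 -0.1602  0.025 ]
 [ 0.5253 -0.1349  0.025 ]
 [ 0.5936  0.1084  0.025 ]]
[np.float64(0.2527157320058022), np.float64(0.09825700515646743), np.float64(0.25269040123129816), np.float64(0.09631942715416525)]
knob (array([0.6001, 0.1178, 0.1318]), [0.0011560233661560232, 0.0011560233661560173]) [0.5992 0.1179 0.13  ]
ball (array([ 0.5967, -0.0825,  0.1136]), [1.2073588552436523e-05, 1.207358855234291e-05])
brassfoot (array([ 0.5831, -0.0788,  0.0857]), [0.001071329020992589, 0.0010713290209925454])
foot [[0.5794 0.3351 0.004 ]
 [0.569  0.2696 0.004 ]
 [0.5051 0.2828 0.004 ]
 [0.5152 0.3446 0.004 ]] [0.5422 0.308  0.004 ] [np.float64(0.0663201399013836), np.float64(0.06520972922261864), np.float64(0.06258898428610712), np.float64(0.06494376797576845)]
footS [[0.5599 0.2646 0.004 ]
 [0.5075 0.2791 0.004 ]
 [0.5172 0.3427 0.004 ]
 [0.5795 0.3313 0.004 ]] [0.541  0.3044 0.004 ]
couplertop (array([0.543 , 0.3064, 0.1267]), [0.0007943775744178323, 0.0007943775744178874])
rim [array([0.5415, 0.3012, 0.034 ])]
turq (array([0.4974, 0.2183, 0.1124]), [0.00035043706376353947, 0.0003504370637635264])
blueN (array([0.6296, 0.3126, 0.1138]), [0.0006605815205599834, 0.0006605815205599367])
blueL (array([0.5565, 0.4004, 0.1182]), [0.0006780447684740491, 0.0006780447684742088])
blueB (array([0.4514, 0.3329, 0.1143]), [2.401836317376244e-06, 2.401836317332966e-06])
```

```bash
cat >> h.py <<'E'
from scipy.spatial.transform import Rotation as Rn
def down(phi):  # tool x along world yaw phi, z down
    c,s=np.cos(phi),np.sin(phi);return Rn.from_matrix(np.array([[c,s,0],[s,-c,0],[0,0,-1]])).as_quat()
AX=np.array([.6324,.0682])
E
python3 - <<'E'
from h import *
from bench import env, kinematics, monitor, eyes
K=np.array([.5997,.1178]);phi=np.arctan2(*(K-AX)[::-1]);print("phi",np.degrees(phi))
for p in (phi,.85,.4):
    X=AX+.06*np.array([np.cos(p),np.sin(p)]);q=kinematics.ik([*X,.094],down(p));print(None if q is None else np.round(q,2))
env.reach([*K,.21],down(phi))
d=eyes.grab_frame("wrist");pickle.dump(d,open("w1.pkl","wb"));cv2.imwrite("pics/w1.png",d["frame"][:,:,::-1])
print(monitor.sense()["clock"],proj(d,[*K,.13]),proj(d,[*AX,.08]))
E
```

```text
phi 123.39583408324422
[ 0.    0.59  1.35 -0.    1.2  -0.58]
[-0.    0.74  1.08 -0.    1.32  0.72]
[-0.04  0.77  1.03 -0.    1.34  1.13]
2.8917 [287.14367794 198.68420615] [286.9239063  233.70038143]
```

View pics/w1.png

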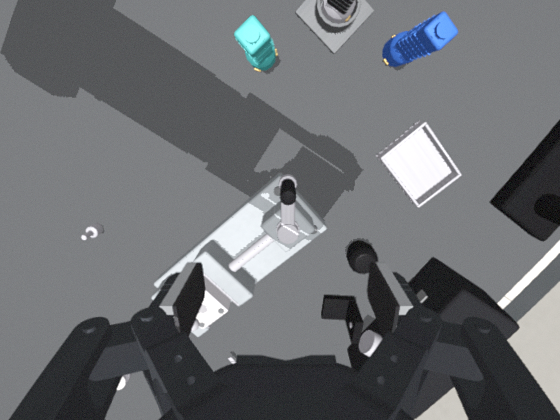

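The wrist view shows the black knob post spanning (288,184)–(288,203), with the hub at (288,232). The crank arm points straight up in the image, which matches my estimate. Now I grip and turn.

Run:
```python
from h import *
from bench import env, kinematics, monitor, eyes
d=load("w1");print(proj(d,[.5997,.1178,.08]),proj(d,[.5997,.1178,.13]))
phi=np.radians(123.4);X=lambda p:[*(AX+.06*np.array([np.cos(p),np.sin(p)])),.094]
def st():
    s=monitor.sense();F=np.array(s["contact_force"]);p=phi
    r=np.array([np.cos(p),np.sin(p)]);t=np.array([np.sin(p),-np.cos(p)])
    print(round(s["clock"],2),round(np.degrees(phi),1),"rad %.1f tan %.1f z %.1f"%(F[:2]@r,F[:2]@t,F[2]),"gap %.3f gf %.1f"%(s["finger_gap"],s["gripper_force"]),flush=True);return F[:2]@t
env.movel(X(phi),velocity=.12,guard=15);st()
env.close_gripper(30);st()
for i in range(5):
    phi-=.17;g=env.movel(X(phi),velocity=.08,frame=down(phi),guard=25);f=st()
    if g or abs(f)>12: break
```

```text
[286.96129391 184.77997115] [287.14367794 198.68420615]
4.01 123.4 rad -0.1 tan -0.9 z 0.5 gap 0.996 gf 0.0
4.78 123.4 rad -0.1 tan 0.1 z 0.1 gap -0.005 gf 0.0
5.09 113.7 rad 0.1 tan -0.0 z 0.3 gap 0.000 gf 0.0
5.41 103.9 rad -0.3 tan 0.5 z 0.5 gap -0.002 gf 0.0
5.72 94.2 rad 0.2 tan -0.2 z -0.5 gap -0.000 gf 0.0
6.04 84.4 rad -0.4 tan 0.3 z -0.3 gap -0.002 gf 0.0
6.36 74.7 rad 0.3 tan -0.1 z -0.5 gap 0.000 gf 0.0
```

The fingers closed on nothing, so I look before going on.

Run:
```python
from h import *
from bench import env, monitor, eyes
s=monitor.sense();print(s["position"],s["ee_rot"],down(np.radians(74.7)))
c=[]
for n,(x,y,w,h) in (("top",(190,160,160,120)),("side",(200,140,160,120)),):
    d=eyes.grab_frame(n);pickle.dump(d,open(n+"1.pkl","wb"));print(n,proj(d,[*s["position"]])-[x,y])
    c.append(cv2.resize(d["frame"][y:y+h,x:x+w,::-1],(400,300),interpolation=cv2.INTER_CUBIC))
d=eyes.grab_frame("wrist");pickle.dump(d,open("w2.pkl","wb"));c.append(cv2.resize(d["frame"][:,:,::-1],(400,300)));c.append(cv2.resize(d["frame"][200:380,160:400,::-1],(400,300)))
cv2.imwrite("pics/m2.png",np.vstack([np.hstack(c[:2]),np.hstack(c[2:])]))
```

```text
[0.64775687 0.12608979 0.09386793] [ 7.93021291e-01  6.09193868e-01 -1.92856556e-04 -1.57135155e-04] [0.79494435 0.60668235 0.         0.        ]
top [36.93641661 36.34612123]
side [53.88989935 97.83526604]
```

View pics/m2.png

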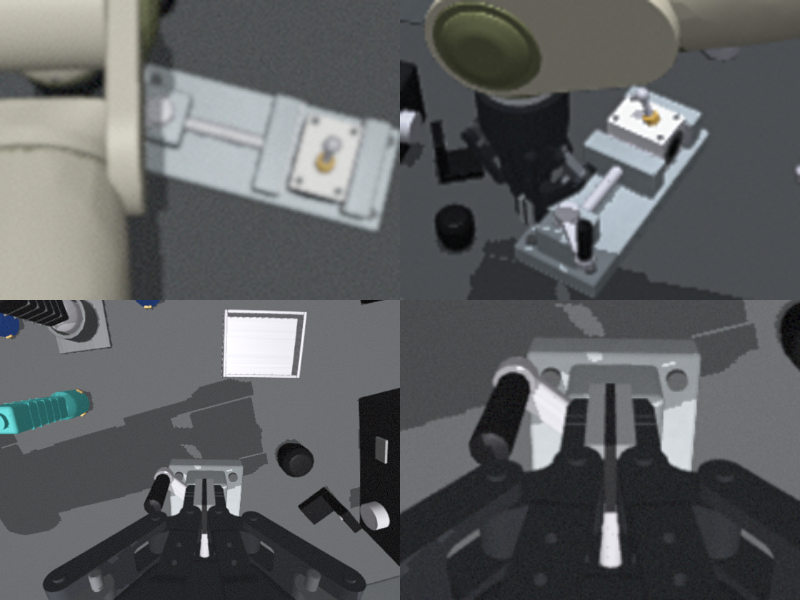

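The knob stands untouched at its start position, seen at (487,445) in the lower-right crop, with the shut fingers to its right. I re-measure it from this nearby view.

Run:
```python
from h import *
np.set_printoptions(precision=4,suppress=True)
d=load("w2");w1=load("w1");T=load("top0");S=load("side0")
u=lambda a,b:(160+(a-400+.5)*.6-.5,200+(b-300+.5)*.6-.5)
print("top",plane(d,u(487,445),.13),"base",plane(d,u(515,378),.083))
print("knob .13",[plane(w1,(288,v),.13) for v in (199,)])
print("predicted w2 px",proj(d,[.5997,.1178,.13]),u(487,445))
for dd in (w1,d):
    R=dd["view"][:3,:3];print("cam",-R.T@dd["view"][:3,3],"fwd",R[2],"up",-R[1])
print("tri w2+side",tri([(d,u(487,445)),(S,(232+139.5/3.333-.5,165+(214.5)/3.333-.5))]))
print("TCP px in w2",proj(d,[.6478,.1261,.094]),"w1 tcp",proj(w1,[.5997,.1178,.21]))
print("hub w2",plane(w1,(288,230),.085))
```

```text
top [0.5998 0.1208 0.13  ] base [0.6019 0.1227 0.083 ]
knob .13 [array([0.6005, 0.118 , 0.13  ])]
predicted w2 px [213.5814 290.9582] (212.0, 286.8)
cam [0.5522 0.1878 0.3913] fwd [ 0.1794 -0.2735 -0.945 ] up [-0.5198  0.7892 -0.3271]
cam [0.6685 0.2079 0.2753] fwd [-0.0855 -0.3162 -0.9448] up [ 0.2442  0.9127 -0.3275]
tri w2+side (array([0.601 , 0.1213, 0.1344]), [0.0018709589717930243, 0.0018709589717929634])
TCP px in w2 [287.7133 234.302 ] w1 tcp [287.6137 234.6604]
hub w2 [0.6296 0.0747 0.085 ]
```

Run:
```python
from h import *
d=load("side1");X0,Y0,w,h=225,165,67,50
im=cv2.resize(d["frame"][Y0:Y0+h,X0:X0+w,::-1],(800,600),interpolation=cv2.INTER_CUBIC)
for z,c in ((.094,(0,0,255)),(.113,(0,255,0)),(.13,(255,0,0))):
    for P in ([.6478,.1261,z],[.600,.120,z]):
        p=(proj(d,P)-[X0,Y0]+.5)*12-.5;cv2.circle(im,tuple(int(v) for v in p),4,c,-1)
cv2.imwrite("pics/s1.png",im)
```

```text
(no output)
```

View pics/s1.png

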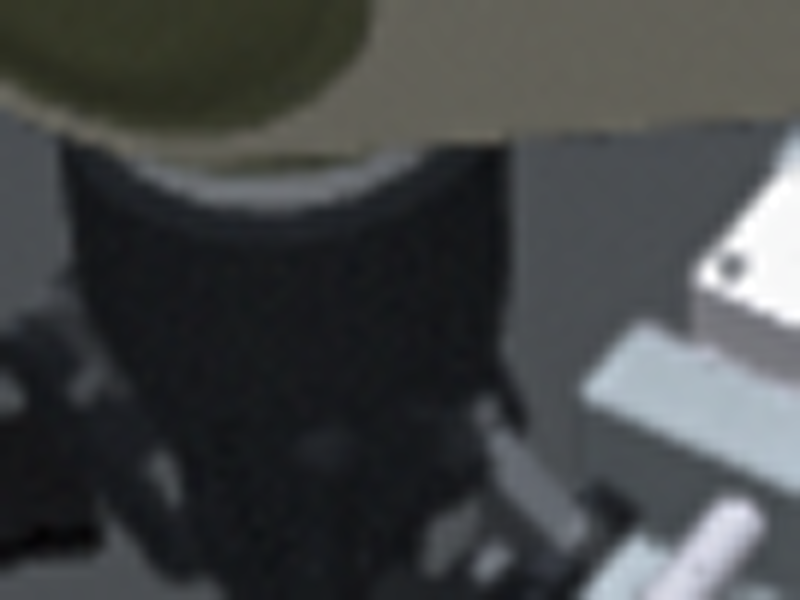

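This crop cuts off above the fingertips, so I take it lower.

Run:
```python
from h import *
a=[]
for n,X0,Y0,w,h,P in (("side1",225,205,60,60,[[.6478,.1261],[.6,.12]]),("w2",190,215,100,100,[[.6478,.1261],[.6,.12]])):
    d=load(n);f=400/w
    im=cv2.resize(d["frame"][Y0:Y0+h,X0:X0+w,::-1],(400,400),interpolation=cv2.INTER_CUBIC)
    for z,c in ((.094,(0,0,255)),(.113,(0,255,0)),(.13,(255,0,0))):
        for q in P:
            p=(proj(d,[*q,z])-[X0,Y0]+.5)*f-.5;cv2.circle(im,tuple(int(v) for v in p),3,c,-1)
    a.append(im)
cv2.imwrite("pics/s2.png",np.hstack(a))
```

```text
(no output)
```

View pics/s2.png

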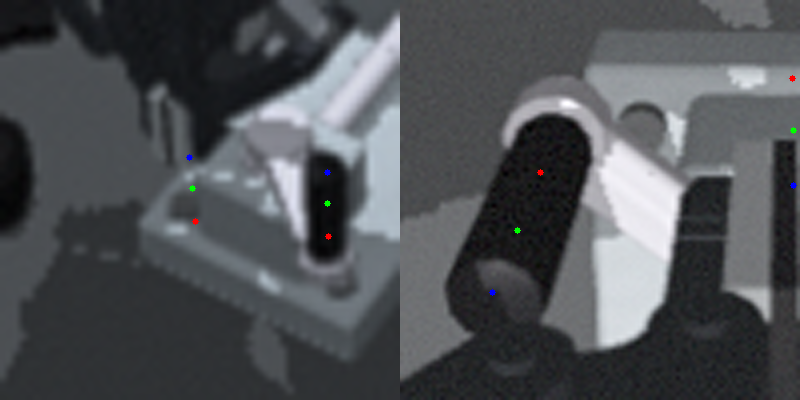

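The tips of the shut fingers appear near z ≈ 0.13, at (165,165) in the left panel, while the reported TCP is at 0.094. So they passed over the knob. I measure the offset with a guarded touch on the knob's top, which is known to be at 0.130.

Run:
```python
from h import *
from bench import env, monitor
phi=np.radians(122.5);p=monitor.sense()["position"]
env.movel([p[0],p[1],.15],velocity=.25)
env.movel([.6,.12,.15],velocity=.25,frame=down(phi))
g=env.movel([.6,.12,.085],velocity=.05,guard=5)
s=monitor.sense();print(g,s["position"],s["contact_force"],s["clock"])
env.movel([.6,.12,.15],velocity=.3);env.release()
print(monitor.sense()["clock"])
```

```text
True [0.59997201 0.12010916 0.09232608] [-0.51332844  0.95734532  7.30954406] 8.9167
10.0417
```

The touch came at TCP 0.0923, so the true tips lie about 37 mm behind the reported TCP. I correct for that, then grip and turn.

```bash
echo "TOFF=.037" >> h.py
python3 - <<'E'
from h import *
from bench import env, kinematics, monitor, eyes
phi=np.radians(123);X=lambda p:[*(AX+.06*np.array([np.cos(p),np.sin(p)])),.096-TOFF]
def st():
    s=monitor.sense();F=np.array(s["contact_force"]);p=phi
    r=np.array([np.cos(p),np.sin(p)]);t=np.array([np.sin(p),-np.cos(p)])
    print(round(s["clock"],2),round(np.degrees(phi),1),"rad %.1f tan %.1f z %.1f"%(F[:2]@r,F[:2]@t,F[2]),"gap %.3f gf %.1f"%(s["finger_gap"],s["gripper_force"]),"z %.4f"%s["position"][2],flush=True);return F[:2]@t
env.movel(X(phi),velocity=.12,guard=12);st()
env.close_gripper(40);st()
if monitor.sense()["finger_gap"]>.1:
  for i in range(14):
    phi-=.17 if i<6 else .05;g=env.movel(X(phi),velocity=.08 if i<6 else .05,frame=down(phi),guard=25);f=st()
    if g or -f>8.5: break
E
```

```text
10.95 123.0 rad -0.4 tan -0.8 z -0.3 gap 1.000 gf 0.0 z 0.0598
11.59 123.0 rad 1.6 tan 0.6 z 1.9 gap 0.176 gf 38.9 z 0.0593
11.9 113.3 rad 1.6 tan 2.7 z 2.8 gap 0.172 gf 39.2 z 0.0593
12.22 103.5 rad 5.6 tan 2.6 z 3.5 gap 0.174 gf 39.4 z 0.0593
12.53 93.8 rad 7.0 tan 2.3 z 2.3 gap 0.176 gf 39.4 z 0.0593
12.85 84.0 rad 8.9 tan 2.5 z 1.8 gap 0.173 gf 39.4 z 0.0593
13.17 74.3 rad 10.7 tan 1.8 z 2.1 gap 0.172 gf 39.4 z 0.0593
13.48 64.6 rad 11.9 tan 1.7 z 1.3 gap 0.177 gf 39.4 z 0.0593
13.73 61.7 rad 10.8 tan -1.4 z 3.0 gap 0.175 gf 39.5 z 0.0593
13.98 58.8 rad 11.3 tan -1.0 z 1.4 gap 0.174 gf 39.5 z 0.0593
14.23 56.0 rad 13.3 tan -1.3 z 0.9 gap 0.178 gf 39.4 z 0.0593
14.48 53.1 rad 12.9 tan -2.1 z 0.4 gap 0.176 gf 39.4 z 0.0594
14.73 50.2 rad 12.8 tan -2.5 z 0.5 gap 0.172 gf 39.4 z 0.0593
14.98 47.4 rad 13.0 tan -2.8 z -0.1 gap 0.173 gf 39.3 z 0.0593
15.23 44.5 rad 14.5 tan -6.5 z 2.0 gap 0.175 gf 39.5 z 0.0593
15.48 41.6 rad 9.7 tan -14.5 z 4.6 gap 0.178 gf 40.1 z 0.0593
```

Run:
```python
from h import *
from bench import env, kinematics, monitor, eyes
p=np.radians(41.6);env.hold(.3);s=monitor.sense();F=np.array(s["contact_force"]);print("tan",F[:2]@[np.sin(p),-np.cos(p)],s["clock"])
env.release();P=s["position"];env.movel([P[0],P[1],.17],velocity=.3)
psi=np.radians(60);
env.reach([.60,-.085,.20],down(psi));A=eyes.grab_frame("wrist")
env.movel([.53,-.125,.20],velocity=.3);B=eyes.grab_frame("wrist")
env.reach([.542,.3055,.16],down(np.radians(168)));C=eyes.grab_frame("wrist");D=eyes.grab_frame("top");E=eyes.grab_frame("side")
q=monitor.sense();print(q["clock"],q["joints"])
m=[]
for n,d,X,w,h in (("wA",A,[.595,-.085,.105],120,90),("wB",B,[.595,-.085,.105],120,90),("wC",C,[.542,.3055,.1],200,150),("top2",D,[.595,-.085,.105],80,60),("side2",E,[.595,-.085,.105],80,60)):
    pickle.dump(d,open(n+".pkl","wb"));c=proj(d,X);x,y=int(c[0]-w/2),int(c[1]-h/2);x=max(0,min(x,560-w));y=max(0,min(y,420-h));print(n,x,y,w,c)
    m.append(cv2.resize(d["frame"][y:y+h,x:x+w,::-1],(400,300),interpolation=cv2.INTER_CUBIC))
cv2.imwrite("pics/m3.png",np.vstack([np.hstack(m[:2]),np.hstack([m[2],m[3]])]));cv2.imwrite("pics/m3s.png",m[4])
```

```text
tan -15.652675063366084 15.7833
20.1 [ 3.23768308e-01  5.53085476e-01  1.22808981e+00 -9.31946786e-05
  1.36021417e+00 -1.03581179e+00]
wA 223 151 120 [283.09798741 196.72217289]
wB 266 79 120 [326.47052684 124.42093919]
wC 186 131 200 [286.48631167 206.34039808]
top2 283 187 80 [323.05993961 217.87329788]
side2 256 149 80 [296.90089902 179.39993575]
```

View pics/m3.png

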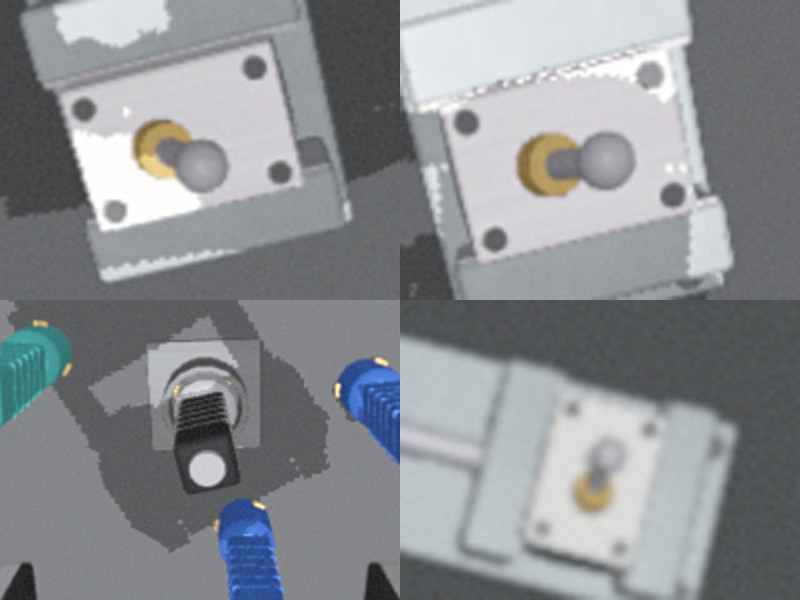

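The picture shows the ball at (201,165) in panel A and (206,160) in panel B, with the brass foot at (162,149) and (150,163). The jaw now touches the housing. In panel C the dark coupler stands in the holder with its top centre at (207,168), turned by about 10° to the tool.

Run:
```python
from h import *
from bench import kinematics
np.set_printoptions(precision=4,suppress=True)
A,B,C,D,S=map(load,("wA","wB","wC","top2","side2"))
f=lambda x0,y0,s:(lambda u,v:(x0+(u+.5)/s-.5,y0+(v+.5)/s-.5))
a,b,c,t=f(223,151,10/3),f(266,79,10/3),f(186,131,2),f(283,187,5)
ball=tri([(A,a(201,165)),(B,b(206,160))]);print("ball",ball,"+top",tri([(A,a(201,165)),(B,b(206,160)),(D,t(208,156))]))
ft=tri([(A,a(162,149)),(B,b(150,163))]);print("foot",ft);ax=ball[0]-ft[0];print("axis",ax,np.degrees(np.arctan2(ax[1],ax[0])),np.degrees(np.arctan2(np.hypot(*ax[:2]),ax[2])))
# housing top corners (z=.08) screws
for n,d,P in (("A",A,[a(84,110),a(255,67),a(280,172),a(115,211)]),("B",B,[b(67,123),b(250,75),b(273,195),b(95,239)])):
    q=np.array([plane(d,p,.08) for p in P]);print(n,q.mean(0),[round(float(np.degrees(np.arctan2(*(v)[1::-1]))),1) for v in (q[1]-q[0],q[2]-q[3],q[0]-q[3],q[1]-q[2])])
sq=np.array([plane(C,c(*p),.121) for p in ((185,193),(239,184),(232,125),(175,140))]);print("sq",sq,sq.mean(0),[round(float(np.degrees(np.arctan2(*(v)[1::-1]))),1) for v in (sq[1]-sq[0],sq[2]-sq[1],sq[2]-sq[3],sq[3]-sq[0])])
print("cap",plane(C,c(207,168),.124), "holder foot C",np.mean([plane(C,c(*p),.004) for p in ((148,47),(259,40),(260,145),(153,150))],0))
th=np.radians(25);yw=np.radians(-15.4);n=np.array([np.sin(th)*np.cos(yw),np.sin(th)*np.sin(yw),np.cos(th)])
x=np.array([-np.cos(th)*np.cos(yw),-np.cos(th)*np.sin(yw),np.sin(th)]);
for sg in (1,-1):
  R=np.c_[sg*x,np.cross(-n,sg*x),-n];P=ball[0]+n*(.08-.0187-TOFF)
  for e in (0,.1): print(sg,kinematics.ik(P+n*e,Rn.from_matrix(R).as_quat()))
```

```text
ball (array([ 0.5943, -0.0863,  0.1115]), [9.69727822826902e-05, 9.697278228258283e-05]) +top (array([ 0.5942, -0.0865,  0.1113]), [0.0001907831359827905, 8.20267011087197e-05, 0.00020703433304913296])
foot (array([ 0.5817, -0.0823,  0.0864]), [0.00013699348038061313, 0.00013699348038062769])
axis [ 0.0126 -0.004   0.0251] -17.655080382533175 27.680184743859922
A [ 0.5878 -0.0851  0.08  ] [-15.6, -15.9, 74.3, 74.0]
B [ 0.5879 -0.085   0.08  ] [-15.5, -15.9, 74.1, 74.5]
sq [[0.5512 0.2965 0.121 ]
 [0.5519 0.3191 0.121 ]
 [0.5265 0.3211 0.121 ]
 [0.5279 0.2976 0.121 ]] [0.5394 0.3086 0.121 ] [88.2, 175.4, 93.4, 177.3]
cap [0.5412 0.3079 0.124 ] holder foot C [0.5421 0.3078 0.004 ]
1 [-0.3261  0.8669  0.8227 -0.0255  1.8876 -1.6307]
1 [-0.3229  1.0101  0.3237 -0.0292  2.2434 -1.6381]
-1 [-0.3261  0.8669  0.8227 -0.0255  1.8876  1.5109]
-1 [-0.3229  1.0101  0.3237 -0.0292  2.2434  1.5035]
```

```bash
cat >> h.py <<'E'
BALL=np.array([.5942,-.0864,.1114]);th=np.radians(25);yw=np.radians(-15.7)
N=np.array([np.sin(th)*np.cos(yw),np.sin(th)*np.sin(yw),np.cos(th)])
HX=np.array([np.cos(th)*np.cos(yw),np.cos(th)*np.sin(yw),-np.sin(th)])  # tool x = -HX
HY=np.cross(N,HX)
Q=Rn.from_matrix(np.c_[-HX,np.cross(-N,-HX),-N]).as_quat()
def pose(e,dx=0,dy=0): # TCP with mouth e past ball centre (neg = before)
    return BALL-N*e+N*(.08-.0187-TOFF)+HX*dx+HY*dy
E
python3 - <<'E'
from h import *
from bench import env, kinematics, monitor, eyes
q=down(np.radians(178));x,y=.5415,.3075
env.movel([x,y,.11],velocity=.2,frame=q)
print(env.movel([x,y,.0303],velocity=.12,guard=10))
env.close_gripper(110);s=monitor.sense();print(s["finger_gap"],s["gripper_force"],s["contact_force"],s["position"],s["clock"])
env.movel([x,y,.20],velocity=.25)
env.reach(pose(-.06),Q)
env.movel(pose(-.025),velocity=.15);env.hold(.2)
s=monitor.sense();print(s["finger_gap"],s["gripper_force"],s["contact_force"],s["position"],s["clock"])
W=eyes.grab_frame("wrist");S=eyes.grab_frame("side");T=eyes.grab_frame("top")
m=[]
for n,d,w,h in (("w4",W,200,150),("s4",S,100,75),("t4",T,100,75)):
    c=proj(d,BALL+.02*N);xx,yy=int(c[0]-w/2),int(c[1]-h/2);pickle.dump(d,open(n+".pkl","wb"))
    yy=max(0,min(yy,420-h));print(n,xx,yy,w,"ball",proj(d,BALL)-[xx,yy],"mouth",proj(d,BALL+.025*N)-[xx,yy])
    m.append(cv2.resize(d["frame"][yy:yy+h,xx:xx+w,::-1],(400,300),interpolation=cv2.INTER_CUBIC))
m.append(cv2.resize(W["frame"][:,:,::-1],(400,300)))
cv2.imwrite("pics/m4.png",np.vstack([np.hstack(m[:2]),np.hstack(m[2:])]))
R=W["view"][:3,:3];print("cam",-R.T@W["view"][:3,3],R[2])
E
```

```text
False
0.26701768623194405 107.2030234336853 [0.27110847 0.45528729 3.21536735] [0.54185269 0.30763832 0.03083158] 21.9083
0.2641283219918019 106.95213317871094 [ 0.24948577 -0.64355634 -3.9351583 ] [ 0.61488445 -0.09201403  0.15703082] 24.8833
w4 185 144 200 ball [100.78944164  66.84284609] mouth [100.77293148  78.22475328]
s4 244 133 100 ball [53.38244687 44.3661882 ] mouth [50.14310936 36.67640333]
t4 276 175 100 ball [48.08944754 42.82325947] mouth [50.65622072 36.58162861]
cam [ 0.61313108 -0.09166978  0.35708145] [-0.09758114  0.02697415 -0.99486196]
```

View pics/m4.png

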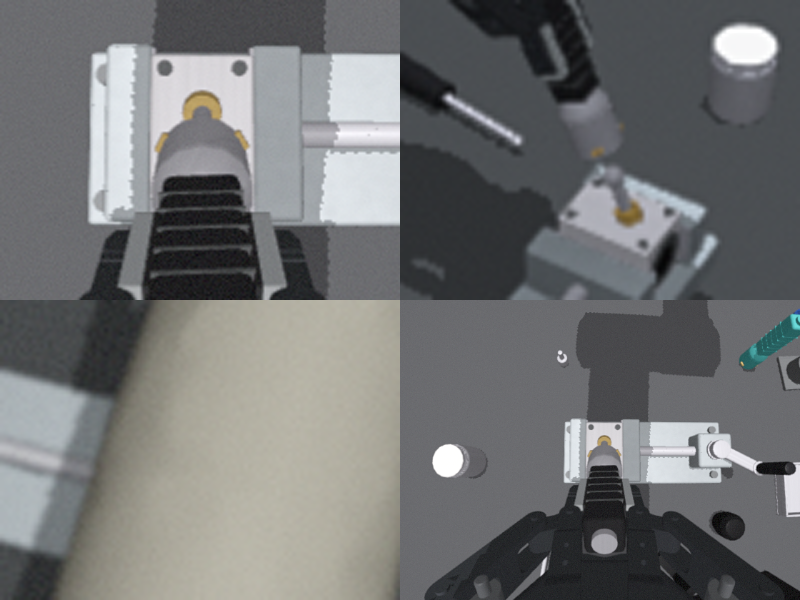

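In the wrist view the claws at 160 and 243 have their middle at about 201.5, and the ball is predicted at 201.6. The side view shows the mouth centre at about (600,145), in line with the ball at (612,175). The alignment is good, so I press on.

```bash
cat > push.py <<'E'
from h import *
from bench import env, monitor
import sys
B=np.array([.25,-.64,-3.94])
for e in map(float,sys.argv[1:]):
    g=env.movel(pose(e),velocity=.04,guard=30,frame=Q);env.hold(.1);s=monitor.sense();F=np.array(s["contact_force"])-B
    d=np.array(s["position"])-pose(e)
    print(e,g,"N %.1f X %.1f Y %.1f"%(F@N,F@HX,F@HY),"perr mm N %.1f X %.1f Y %.1f"%tuple(1e3*np.array([d@N,d@HX,d@HY])),"gap %.3f gf %.0f t %.2f"%(s["finger_gap"],s["gripper_force"],s["clock"]),flush=True)
    if g or F@N>18: break
E
python3 push.py -.01 -.003 0 .003 .005 .008 .011 .013 .015
```

```text
-0.01 False N -0.4 X -1.0 Y 1.4 perr mm N 0.3 X 0.0 Y -0.0 gap 0.269 gf 107 t 25.66
-0.003 False N -0.1 X -0.8 Y 0.9 perr mm N 0.1 X -0.1 Y -0.0 gap 0.266 gf 107 t 26.08
0.0 False N 10.9 X -1.8 Y 0.5 perr mm N 1.1 X 0.1 Y -0.0 gap 0.268 gf 108 t 26.43
0.003 False N 2.4 X 0.3 Y 0.4 perr mm N -0.4 X 0.1 Y -0.0 gap 0.267 gf 107 t 26.78
0.005 False N -5.3 X 0.2 Y 0.6 perr mm N -1.2 X -0.1 Y 0.1 gap 0.270 gf 107 t 27.13
0.008 False N -10.8 X -0.8 Y 0.6 perr mm N -1.3 X -0.2 Y 0.1 gap 0.274 gf 107 t 27.48
0.011 False N -3.2 X 0.4 Y 0.8 perr mm N 0.6 X 0.1 Y 0.0 gap 0.270 gf 108 t 27.83
0.013 False N 6.0 X -0.6 Y -0.2 perr mm N 1.0 X 0.0 Y -0.1 gap 0.269 gf 109 t 28.18
0.015 False N 7.5 X -0.6 Y 1.0 perr mm N 0.4 X 0.0 Y -0.0 gap 0.269 gf 109 t 28.53
```

```bash
python3 push.py .016 .017 .018 .019 .020 .021
```

```text
0.016 False N 9.3 X -0.4 Y 0.1 perr mm N 0.2 X 0.0 Y -0.0 gap 0.272 gf 109 t 28.88
0.017 False N 10.3 X -0.0 Y -0.3 perr mm N 0.2 X 0.0 Y -0.1 gap 0.271 gf 109 t 29.23
0.018 False N 10.9 X -0.1 Y 0.6 perr mm N 0.3 X 0.1 Y -0.1 gap 0.268 gf 109 t 29.58
0.019 False N 11.8 X -1.3 Y -0.4 perr mm N 0.5 X 0.1 Y -0.1 gap 0.265 gf 109 t 29.93
0.02 False N 12.4 X -0.7 Y 0.1 perr mm N 0.7 X 0.1 Y -0.0 gap 0.269 gf 109 t 30.28
0.021 False N 16.1 X -1.0 Y 0.5 perr mm N 1.3 X 0.1 Y -0.0 gap 0.268 gf 111 t 30.63
```

Run:
```python
from h import *
from bench import env, monitor, eyes
env.hold(.5);s=monitor.sense();print(s["contact_force"],s["position"],s["clock"])
m=[]
for n,w,h in (("wrist",160,120),("side",80,60)):
    d=eyes.grab_frame(n);c=proj(d,BALL);x,y=int(c[0]-w/2),int(c[1]-h/2);m.append(cv2.resize(d["frame"][y:y+h,x:x+w,::-1],(400,300),interpolation=cv2.INTER_CUBIC))
cv2.imwrite("pics/m5.png",np.hstack(m))
```

```text
[ 6.06907929 -1.76871136  9.81896893] [ 0.5961258  -0.08699905  0.1155134 ] 31.1333
```

View pics/m5.png

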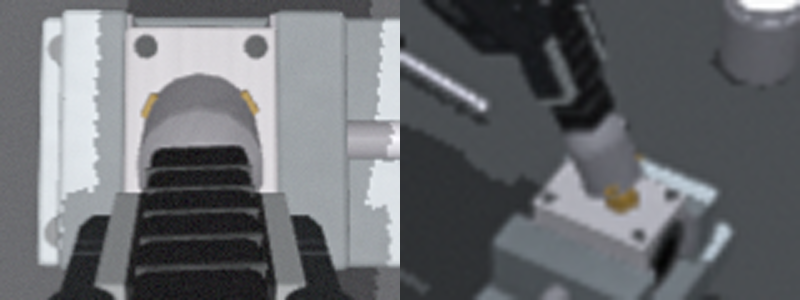

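The coupler sits squarely over the nipple, with its mouth against the brass foot near (615,195). The housing is still between the jaws and the axial push is about 15 N.

```bash
python3 -c "
from bench import job
print(job.hand_in())"
```

```text
the job is handed in; nothing more can be done
None
```

The job is handed in, with no verdict returned: the vise was cranked shut to about 15 N at the knob, and the gripper still holds the coupler, snapped squarely over the nipple and pressed fully home with about 15 N.

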